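Start the mug firing at the kiln console

TASK

The painted mugs are in the kiln: start their firing at the control console, pressing each control lightly with a fingertip. First switch the power rocker on by pressing down its raised end until it tips fully over, then press in the program key marked with three dots (third from the left, seen from the robot) until it stays down, and then press the long start key down and let it come back up. Press no other key, do not shove or lift the console, and leave the mug, tumbler, bowl and pen where they stand.

Things in the scene. Friction and masses are not known exactly. Their poses are not given: they have to be found in the camera images.
- console: Kiln control console, 2.5 kg (varies), loose on rubber feet. Light grey flat case 210 mm deep, 300 wide, 45 thick, its panel leaning 15 degrees to the robot. Origin on the table under the panel's centre; x level, from the panel's low (operator's) edge to its high edge; y to the operator's left along the rows; z up. Outward normal of the panel in this frame: (-0.259, 0, 0.966).
- panel (a point): Centre of the panel's surface, 77 mm above the console's origin. Far part of the panel: dark display at left, black power rocker at right. Middle row: four square program keys. Near row: round stop key at left, long start key at right. All keys are grey plastic, stand 10 mm out of the panel and slide along its normal by 8 mm in all.
- power_near (a point): The spot to press on the power rocker: on its near half, 17 mm from the pivot, on the end raised at the start. It moves with the rocker: about 13 mm out of the panel when off, 6 mm when on (7 mm of travel at about 2.5 N; stays where left). Past that it gives softly 2.5 mm (4 to 12 N), then is rigid. Keep the fingertip on this half: one lying across the pivot blocks it.
- power_far (a point): Spot on the half of the power rocker farther from the operator, 17 mm from the pivot: flat at the start, raised when on. The rocker is black, 24 mm wide along y, its two faces 24 mm each along x, meeting in a shallow V over the pivot, which runs along the console's y at (0.047, -0.095, 0.095) m in its frame.
- power (a joint): Angle of the power rocker: 0 = off (near end raised), 0.42 rad = on (near end flat, far end raised). It stays where it is left (the soft yielding beyond is not counted).
- program1_top (a point): Centre of the top of program key 1 (leftmost, one dot printed beyond it), a 24 mm square key. At (-0.014, 0.063, 0.083) m in the console's frame. Not to be pressed.
- program2_top (a point): Same for program key 2 (two dots), at (-0.014, 0.021, 0.083) m in the console's frame. Not to be pressed.
- program3_top (a point): Centre of the top of program key 3 (third from the left, three dots printed beyond it), a 24 mm square key 10 mm out of the panel, neighbours 42 mm away centre to centre; at (-0.014, -0.021, 0.083) m in the console's frame. This is the program to choose. It moves with the key.
- program4_top (a point): Same for program key 4 (rightmost, four dots), at (-0.014, -0.063, 0.083) m in the console's frame. Not to be pressed.
- start_top (a point): Centre of the top of the start key, the only long key: 64 mm along y, 24 mm along x, 10 mm out of the panel; at (-0.072, -0.040, 0.068) m in the console's frame. Springs back up when let go.
- stop_top (a point): Centre of the top of the stop key, the only round key, 27 mm across; at (-0.072, 0.063, 0.068) m in the console's frame. Not to be pressed.
- program1 (a joint): Travel of program key 1: 0 = up, 0.005 m = fully down. The program keys stay down: each slides in against about 2.5 N and stays as deep as it was pushed. Past 5 mm its soft cap gives 3 mm more (4 to 11 N, not counted) and springs back; then it is rigid.
- program2 (a joint): Travel of program key 2, as program1.
- program3 (a joint): Travel of program key 3, as program1; 0 at the start.
- program4 (a joint): Travel of program key 4, as program1.
- start (a joint): Travel of the start key: 0 = up, 0.008 m = hard stop; spring of 1.5 N at the top, 6 N at 4.5 mm, 9.5 N at the stop. It counts as pressed past 3 mm.
- stop (a joint): Travel of the stop key: 0 = up, 0.008 m = hard stop, same spring as the start key.
- mug: White ceramic mug with a handle, standing left of the console, 82 mm across, 95 mm high; origin under its centre. Leave it alone.
- tumbler: White ceramic cup without handle, 76 mm across, 85 mm high, standing beyond the console at its left; origin under its centre. Leave it alone.
- bowl: White ceramic bowl, 124 mm across, 58 mm high, standing right of the console; origin under its centre. Leave it alone.
- pen: Capped mauve marker pen, 138 mm long (its x axis), 14 mm thick, lying between the robot and the console; origin on its underside near its middle. Leave it alone.

How it is judged:
On the way, in this order (a step that is already met when the one before it is completed fails the run):
1. the power rocker is tipped fully on (value of joint power above 0.35 rad), for 0.05 s.
2. the third program key is pressed down (value of joint program3 above 0.004 m and value of joint power above 0.35 rad), for 0.05 s.
3. the start key is pressed with power on and the program in (all of step 2 and value of joint start above 0.003 m), for 0.05 s.
At the end, for the whole second after the job is handed in: The rocker is on (over 0.35 of 0.42 rad), program key 3 is down (over 4 of 5 mm), the start key and all other keys are up (within 2 mm), the console stands at rest on its feet within 15 mm of where it was, and mug, tumbler, bowl and pen are within 20 mm of where they were (all of step 2 and value of joint each of program1, program2, program4, stop, start below 0.002 m and distance of console from where it was at the start of the episode below 0.015 m and height (world z) of console below 0.01 m and angle between console's own z axis and vertical below 0.03 rad and linear speed of console below 0.01 m/s and distance of each of mug, tumbler, bowl, pen from where it was at the start of the episode below 0.02 m); the robot touches nothing.
It fails at once if a key that was not asked for (program 1, 2 or 4, or stop) is pressed past 2.5 mm (value of joint any of program1, program2, program4, stop above 0.0025 m).
It fails at once if out of order: program key 3 pressed while the power is off, or start pressed before the power is on and program key 3 is down ((value of joint program3 above 0.003 m and value of joint power below 0.25 rad) or (value of joint start above 0.002 m and (value of joint program3 below 0.003 m or value of joint power below 0.25 rad))).
It fails at once if the console is pressed harder than 25 N (contact force between console and the fingers above 25 N or contact force between console and the arm above 25 N).
It fails at once if the console is shoved by more than 15 mm, lifted or tipped up (distance of console from where it was at the start of the episode above 0.015 m or height (world z) of console above 0.01 m or angle between console's own z axis and vertical above 0.05 rad).
It fails at once if the mug, tumbler, bowl or pen is moved by more than 20 mm, lifted or carried (distance of any of mug, tumbler, bowl, pen from where it was at the start of the episode above 0.02 m or height (world z) of any of mug, tumbler, bowl, pen above 0.012 m).
It also fails if it takes over 38 s, if anything falls off the work surface, if the arm or the gripper's body presses on something with over 40 N, if the wrist force passes 120 N, or if a joint passes its speed limit or range.

ROBOT

A 7-joint arm with a two-finger parallel gripper is mounted at the origin on the work surface. World frame = base frame: x ahead of the robot, y to its left, z up, the work surface at z = 0. Lengths are in m, angles in rad, forces in N, time in s.
With the tool pointing down it reaches from about 0.425 to 0.875 m from the base axis. Payload 4.7 kg.
Tool frame: the origin (TCP) lies on the centre line of the jaws, within the pads' length; the fingertips stand 14 mm ahead of it and the grasp point (between the pads) lies 5 mm behind it; z points along the fingers, y is the line along which they close (so a half turn about z gives the same grasp; the last joint's range is limited). The gripper opens to 87 mm and grips with 3 to 60 N. Pads are 19 mm wide; open, the fingers measure 117 mm over their backs; the gripper's body (75 mm by 190 mm) begins 51 mm behind the grasp point.
Start: joints at [1.249, 0.321, -0.07, 1.45, 0.023, 1.371, -0.057], TCP at [0.214, -0.614, 0.237] pointing down, gripper open.
Joint ranges: [-2.86, 2.86], [-0.3, 2.09], [-1.38, 1.24], [0.06, 2.45], [-1.56, 4.7], [0.09, 2.05], [-2.69, 2.69]. Speed limits (rad/s): [2.57, 2.57, 3.14, 3.14, 3.14, 3.14, 3.14].

INTERFACE

Orientations are given as a rotation vector (axis times angle).
In Python, from bench import ctrl gives the robot as it stands.
- The arm moves only by the tool send_rows, never from a script. Its argument "steps" is a list of rows, each an object of numbers: "tx", "ty", "tz": the shift along the tool's x, y, z in units of 60 mm (1.0 is 60 mm); "turn": the turn about the tool's z in units of 8 degrees (1.0 is 8 degrees); "grip": the opening, from 0 (shut) to 1 (fully open). A call has 1 to 12 rows; each row shifts and turns the commanded pose from where the row before left it, along the tool's axes as they then stand; what a row does not reach is not made up. A row lasts 1/8 s, in which the tool goes at most 62.5 mm and 10.7 degrees, less where a joint would pass 70% of its speed; a pose out of reach is approached as far as the arm can. A call is refused whole if a number of a shift passes 1 or a number of a turn 1, either way. A call with a gripper value outside its range is refused whole. The fingers move at their own pace and stop on an object; "newtons" is the grip in N (left out, the last holds). Time passes only in rows, so rows that do not move let the fingers close. It gives the time, the measured TCP pose, the force, the opening and the grip force at its end, in the units of the state.
- ctrl.get_state(): the state, without advancing time (a new reading comes with each control period).
- ctrl.get_image(name): name is "scene" or "top"; returns a dict with "pixels" (384x512x3 uint8, red, green, blue), "K" (3x3 intrinsics, pixels), "cam_to_world" (4x4, takes a point from camera to world coordinates). Camera axes: x right, y down, z forward; pixel columns grow to the right and rows downward; lengths in m; the calibration is good to about 2 mm. A picture is of the moment at which its call begins. There is no depth.
- ctrl.close_job(): hands the job in; it is judged then, once.
The state is a dict: "time": time; "joint_positions": joint angles; "qd": joint speeds; "joint_torque": joint torques, N m; "position": TCP position; "tool_rot": TCP orientation; "ft_force": force on the tool from outside, world axes, zero at the start; "torque": the same for the moment, N m; "grip_width": opening from 0.0 (shut) to 1.0 (fully open); "grip_force": force on a finger pad.
Only numpy, scipy, OpenCV 4.12 (cv2) and the standard library are available. Lean on these libraries where they do the work, as an engineer would, in place of code of your own. Each camera call takes 0.05 s, during which the arm holds its last target. There are 200 camera calls.

## Working session

There is one attempt and no reset: what is moved stays moved. The work goes in short steps, Python scripts to look and compute and a tool call to move; the robot and the scene stay as the last step left them, time stands still between calls to the robot, and variables do not carry over. Pictures are saved under pics/ and viewed, at most 10 in all, crops included, and the job is handed in when it is done.

Besides the shell and the picture viewer there is one more tool, called by a JSON object that holds its "name" and its "arguments". send_rows: Moves the arm, as the interface text tells. Its arguments: {"type":"object","properties":{"steps":{"type":"array"},"newtons":{"type":"number"}},"required":["steps"]}

```bash
mkdir -p pics
python3 - <<'E'
from bench import ctrl
import cv2,numpy as np
s=ctrl.get_state()
print({k:np.round(v,4).tolist() for k,v in s.items()})
for n in("scene","top"):
    i=ctrl.get_image(n); cv2.imwrite(f"pics/{n}0.png",i["pixels"][:,:,::-1]); print(n,i["K"],i["cam_to_world"])
    np.savez(f"{n}0.npz",**i)
E
```

```text
{'time': 0.0, 'joint_positions': [1.2491, 0.3218, -0.0701, 1.4517, 0.0226, 1.3708, -0.0569], 'qd': [-0.0021, -0.0003, -0.0001, -0.0009, -0.0006, -0.0012, 0.0003], 'joint_torque': [0.0003, -49.1278, -0.404, -31.253, -0.0639, 0.0436, 0.0002], 'position': [0.214, -0.6132, 0.2355], 'tool_rot': [-3.0956, -0.5247, 0.0007], 'ft_force': [0.2283, 0.169, -0.3946], 'torque': [0.0308, -0.0229, 0.0208], 'grip_force': 0.0, 'grip_width': 1.0001}
scene [[385.97580526   0.         258.49156556]
 [  0.         385.97580526 189.67260738]
 [  0.           0.           1.        ]] [[ 0.52647127  0.64436187 -0.55464023  1.01052726]
 [ 0.85019146 -0.3978025   0.3448589  -0.22696222]
 [ 0.00157665 -0.65310869 -0.75726254  0.69887792]
 [ 0.          0.          0.          1.        ]]
top [[439.46812904   0.         256.02421537]
 [  0.         439.46812904 188.95763908]
 [  0.           0.           1.        ]] [[ 0.00722053 -0.99817636  0.05993175  0.51143079]
 [-0.99992706 -0.00662696  0.010097    0.05819437]
 [-0.00968142 -0.06000028 -0.99815141  1.29911204]
 [ 0.          0.          0.          1.        ]]
```

View pics/scene0.png

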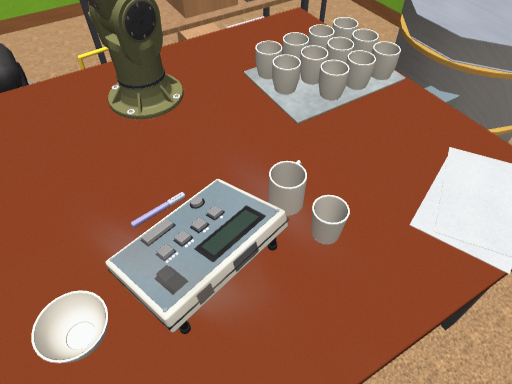

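View pics/top0.png

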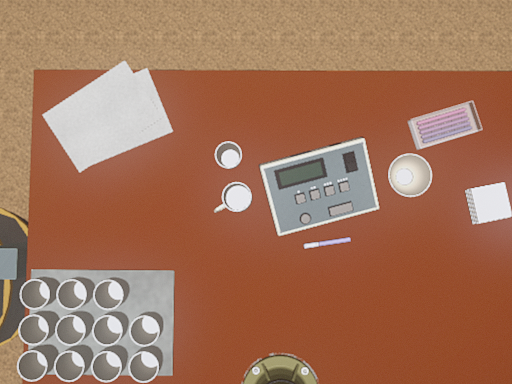

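The scene view shows the console with the rocker at (171,279), the program keys from (166,252) to (216,213), start at (158,233) and stop at (197,202). In the top view the keys run from (300,198) to (344,186), start is at (340,209), stop at (305,218) and the rocker at (350,161). I'll enlarge both to get finer pixel positions.

Run:
```python
import cv2
a=cv2.imread("pics/top0.png")[130:245,250:390]; cv2.imwrite("pics/topc.png",cv2.resize(a,None,fx=5,fy=5,interpolation=cv2.INTER_CUBIC))
a=cv2.imread("pics/scene0.png")[175:325,100:295]; cv2.imwrite("pics/scenec.png",cv2.resize(a,None,fx=4,fy=4,interpolation=cv2.INTER_CUBIC))
```

```text
(no output)
```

View pics/topc.png

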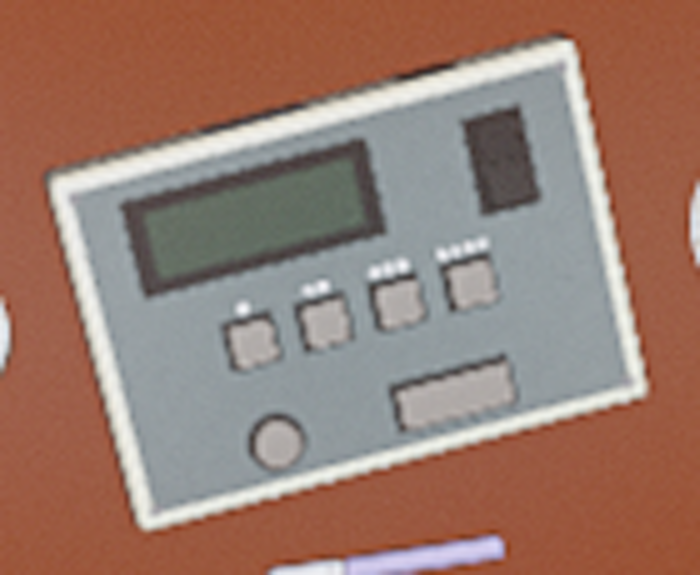

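View pics/scenec.png

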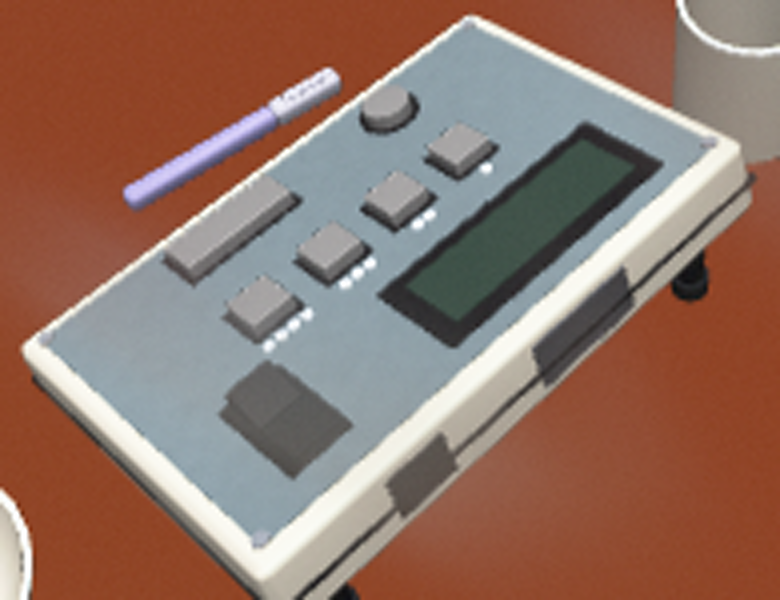

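Enlarged, the four keys, the round stop, the long start key and the rocker with its near half raised are clear in both views. Next I'll fit the console pose from the key-top centres in both crops.

```bash
cat > h.py <<'E'
import numpy as np
from scipy.optimize import least_squares
from scipy.spatial.transform import Rotation as R
P=np.array([[-.014,.063,.083],[-.014,.021,.083],[-.014,-.021,.083],[-.014,-.063,.083],[-.072,-.040,.068],[-.072,.063,.068]])
top=np.array([[256,341],[328,321],[400,301],[474,281],[457,393],[279,442]])/5-.4+[250,130]
sc=np.array([[463,145],[399,194],[333,247],[264,302],[230,223],[389,104]])/4-.375+[100,175]
def proj(n,X):
    d=np.load(n+"0.npz");T=np.linalg.inv(d["cam_to_world"]);c=X@T[:3,:3].T+T[:3,3];u=c@d["K"].T;return u[:,:2]/u[:,2:]
def W(p,X=P): return R.from_euler("z",p[3]).apply(X)+p[:3]
def fit(two=True,z=True):
    f=lambda p:np.r_[(proj("top",W(p*[1,1,z,1]))-top).ravel(),((proj("scene",W(p*[1,1,z,1]))-sc)*two).ravel()]
    r=least_squares(f,[.6,-.1,0,.26]);return r.x,f(r.x)
E
python3 - <<'E'
from h import *
for a in((1,1),(1,0),(0,0)):
    p,f=fit(*a);print(a,p.round(4),np.degrees(p[3]).round(2));print(f.reshape(2,6,2).round(2).tolist())
p,_=fit();p[2]=0
T={"rock21":[.047-.021,-.095,.095],"p3":[-.018,-.021,.083],"start":[-.076,-.04,.068],"panel":[0,0,.077]}
for k,v in T.items():print(k,W(p,np.array([v])).round(4))
print(R.from_rotvec([-3.0956,-.5247,.0007]).as_matrix().round(3))
E
```

```text
(1, 1) [ 0.5919 -0.108   0.0006  0.2736] 15.68
[[[-0.86, -0.24], [-0.62, -0.24], [-0.38, -0.24], [-0.56, -0.24], [-0.39, -0.12], [-0.35, -0.19]], [[-0.64, -0.08], [-0.32, 0.2], [-0.37, 0.16], [-0.61, 0.37], [0.02, -0.29], [-0.45, -0.26]]]
(1, 0) [ 0.5916 -0.108   0.      0.2734] 15.67
[[[-0.89, -0.14], [-0.66, -0.14], [-0.43, -0.14], [-0.61, -0.13], [-0.45, -0.02], [-0.39, -0.1]], [[-0.65, 0.03], [-0.32, 0.3], [-0.36, 0.25], [-0.59, 0.44], [0.05, -0.2], [-0.45, -0.15]]]
(0, 0) [ 0.5913 -0.1096 -0.2882  0.2724] 15.61
[[[-0.32, -0.05], [-0.08, -0.04], [0.15, -0.02], [-0.02, 0.01], [0.11, 0.11], [0.16, -0.01]], [[-0.0, 0.0], [-0.0, 0.0], [-0.0, 0.0], [-0.0, 0.0], [-0.0, 0.0], [-0.0, 0.0]]]
rock21 [[ 0.6426 -0.1924  0.095 ]]
p3 [[ 0.5802 -0.1331  0.083 ]]
start [[ 0.5295 -0.167   0.068 ]]
panel [[ 0.5919 -0.108   0.077 ]]
[[ 0.944  0.33  -0.001]
 [ 0.33  -0.944  0.002]
 [-0.    -0.002 -1.   ]]
```

{"name": "send_rows", "arguments": {"steps": [{"grip":0,"turn":0.45},{"tx":0.8,"ty":-0.44,"grip":0},{"tx":0.8,"ty":-0.44,"grip":0},{"tx":0.8,"ty":-0.44,"grip":0},{"tx":0.8,"ty":-0.44,"grip":0},{"tx":0.8,"ty":-0.44,"grip":0},{"tx":0.8,"ty":-0.44,"grip":0},{"tx":0.8,"ty":-0.44,"grip":0},{"tx":0.8,"ty":-0.44,"grip":0},{"tx":0.8,"ty":-0.44,"grip":0},{"tx":0.8,"ty":-0.44,"grip":0},{"grip":0}], "newtons": 10}}

```text
validation failed for argument at $.st...
```

The call was refused at validation, so I'll try rows with every field filled in.

{"name": "send_rows", "arguments": {"steps": [{"tx":0.0,"ty":0.0,"tz":0.0,"turn":0.45,"grip":0.0},{"tx":0.8,"ty":-0.44,"tz":0.0,"turn":0.0,"grip":0.0}], "newtons": 10}}

```text
time: 0.35
position: [0.2484, -0.5778, 0.2354]
tool_rot: [3.114, 0.412, -0.005]
ft_force: [1.0, 0.1, -0.7]
grip_width: 0.851
grip_force: 0.0
```

{"name": "send_rows", "arguments": {"steps": [{"tx":0.8,"ty":-0.44,"tz":0.0,"turn":0.0,"grip":0.0},{"tx":0.8,"ty":-0.44,"tz":0.0,"turn":0.0,"grip":0.0},{"tx":0.8,"ty":-0.44,"tz":0.0,"turn":0.0,"grip":0.0},{"tx":0.8,"ty":-0.44,"tz":0.0,"turn":0.0,"grip":0.0},{"tx":0.8,"ty":-0.44,"tz":0.0,"turn":0.0,"grip":0.0},{"tx":0.8,"ty":-0.44,"tz":0.0,"turn":0.0,"grip":0.0},{"tx":0.8,"ty":-0.44,"tz":0.0,"turn":0.0,"grip":0.0},{"tx":0.8,"ty":-0.44,"tz":0.0,"turn":0.0,"grip":0.0},{"tx":0.8,"ty":-0.44,"tz":0.0,"turn":0.0,"grip":0.0},{"tx":0.0,"ty":0.0,"tz":0.0,"turn":0.0,"grip":0.0},{"tx":0.0,"ty":0.0,"tz":0.0,"turn":0.0,"grip":0.0}]}}

```text
time: 1.72
position: [0.6047, -0.2305, 0.2358]
tool_rot: [3.112, 0.428, -0.003]
ft_force: [0.5, 0.1, -0.2]
grip_width: 0.005
grip_force: 0.0
```

```bash
cat >> h.py <<'E'
T={"rock":[.026,-.095,.095],"p3":[-.018,-.021,.083],"start":[-.076,-.04,.068]}
def to(k):
    from bench import ctrl
    s=ctrl.get_state();p,_=fit();p[2]=0
    g=W(p,np.array([T[k]]))[0];M=R.from_rotvec(s["tool_rot"]);e=M.inv().apply(g-s["position"]);e[2]-=.014
    x=M.as_matrix()[:,0];print(k,"mm",(e*1000).round(1),"units",(e/.06).round(3),"turn",((np.degrees(np.arctan2(x[1],x[0])-p[3]))/8).round(3),"tipz",round(s["position"][2]-.014,4),np.round(s["ft_force"],2),s["grip_width"],s["time"])
E
python3 - <<'E'
from h import *
to("rock")
from bench import ctrl;import cv2
i=ctrl.get_image("scene"); cv2.imwrite("pics/s1.png",i["pixels"][100:340,60:360,::-1].repeat(2,0).repeat(2,1))
E
```

```text
rock mm [ 47.  -26.4 126.8] units [ 0.783 -0.441  2.113] turn -0.004 tipz 0.2218 [ 0.49  0.08 -0.22] 0.004663246990349086 1.725
```

View pics/s1.png

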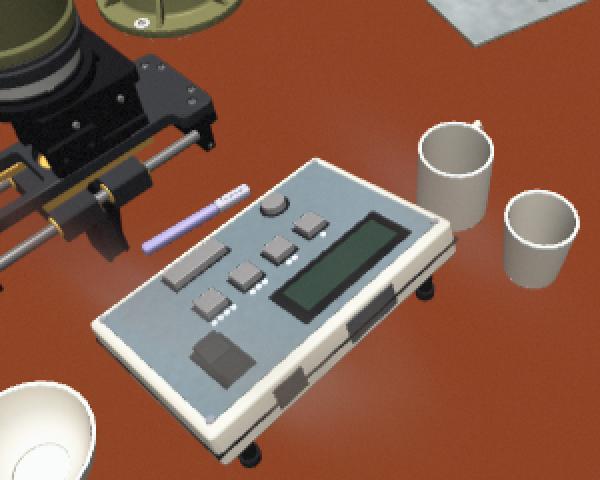

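The gripper is closed, with its tips near (110,255) in the crop, and nothing has been disturbed. Now I'll move over the rocker's near half and come down.

{"name": "send_rows", "arguments": {"steps": [{"tx":0.78,"ty":-0.44,"tz":0.0,"turn":0.0,"grip":0.0},{"tx":0.0,"ty":0.0,"tz":0.0,"turn":0.0,"grip":0.0},{"tx":0.0,"ty":0.0,"tz":0.6,"turn":0.0,"grip":0.0},{"tx":0.0,"ty":0.0,"tz":0.6,"turn":0.0,"grip":0.0},{"tx":0.0,"ty":0.0,"tz":0.55,"turn":0.0,"grip":0.0},{"tx":0.0,"ty":0.0,"tz":0.0,"turn":0.0,"grip":0.0},{"tx":0.0,"ty":0.0,"tz":0.0,"turn":0.0,"grip":0.0}]}}

```text
time: 2.65
position: [0.6434, -0.1935, 0.1331]
tool_rot: [3.111, 0.425, 0.002]
ft_force: [0.2, 0.1, 0.9]
grip_width: 0.003
grip_force: 0.0
```

Run:
```python
from h import *
to("rock")
from bench import ctrl;import cv2
i=ctrl.get_image("scene"); cv2.imwrite("pics/s2.png",cv2.resize(i["pixels"][175:325,80:275,::-1],None,fx=4,fy=4))
```

```text
rock mm [-0.6 -1.3 24.1] units [-0.01  -0.022  0.402] turn -0.016 tipz 0.1191 [0.21 0.12 0.89] 0.0032007889576435777 2.65
```

View pics/s2.png

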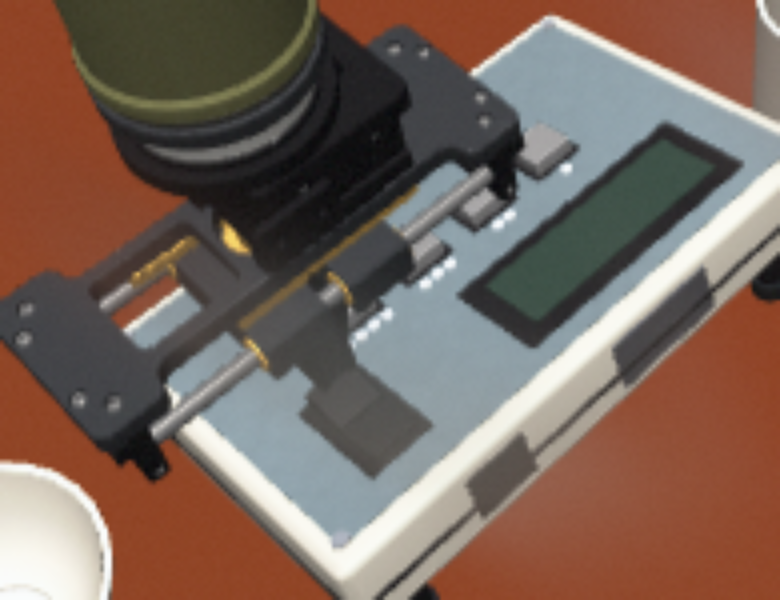

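The fingertip hangs just over the rocker's raised near half at about (345,385). I'll press it in small steps.

{"name": "send_rows", "arguments": {"steps": [{"tx":0.0,"ty":-0.02,"tz":0.25,"turn":0.0,"grip":0.0},{"tx":0.0,"ty":0.0,"tz":0.04,"turn":0.0,"grip":0.0},{"tx":0.0,"ty":0.0,"tz":0.04,"turn":0.0,"grip":0.0},{"tx":0.0,"ty":0.0,"tz":0.04,"turn":0.0,"grip":0.0},{"tx":0.0,"ty":0.0,"tz":0.0,"turn":0.0,"grip":0.0}]}}

```text
time: 3.32
position: [0.643, -0.1909, 0.1096]
tool_rot: [3.112, 0.428, 0.0]
ft_force: [-1.4, -0.3, 1.1]
grip_width: 0.0
grip_force: 0.8
```

{"name": "send_rows", "arguments": {"steps": [{"tx":0.0,"ty":0.0,"tz":0.03,"turn":0.0,"grip":0.0},{"tx":0.0,"ty":0.0,"tz":0.02,"turn":0.0,"grip":0.0},{"tx":0.0,"ty":0.0,"tz":0.0,"turn":0.0,"grip":0.0}]}}

```text
time: 3.7
position: [0.6433, -0.1909, 0.1076]
tool_rot: [3.112, 0.427, 0.002]
ft_force: [-2.9, 0.4, 5.9]
grip_width: 0.006
grip_force: 3.5
```

{"name": "send_rows", "arguments": {"steps": [{"tx":0.0,"ty":0.0,"tz":0.02,"turn":0.0,"grip":0.0},{"tx":0.0,"ty":0.0,"tz":0.02,"turn":0.0,"grip":0.0},{"tx":0.0,"ty":0.0,"tz":0.0,"turn":0.0,"grip":0.0}]}}

```text
time: 4.08
position: [0.6435, -0.1909, 0.107]
tool_rot: [3.111, 0.427, 0.003]
ft_force: [-6.5, 1.3, 13.8]
grip_width: 0.007
grip_force: 7.4
```

The force climbed to 14 N, which suggests the rocker is at its stop. I'll lift, move over program key 3 and check with the camera.

{"name": "send_rows", "arguments": {"steps": [{"tx":0.0,"ty":0.0,"tz":-0.4,"turn":0.0,"grip":0.0},{"tx":-0.37,"ty":-0.6,"tz":-0.2,"turn":0.0,"grip":0.0},{"tx":-0.36,"ty":-0.62,"tz":0.0,"turn":0.0,"grip":0.0},{"tx":0.0,"ty":0.0,"tz":0.0,"turn":0.0,"grip":0.0},{"tx":0.0,"ty":0.0,"tz":0.0,"turn":0.0,"grip":0.0}]}}

```text
time: 4.7
position: [0.5815, -0.133, 0.1401]
tool_rot: [3.111, 0.427, 0.002]
ft_force: [0.3, 0.2, -0.3]
grip_width: 0.003
grip_force: 0.0
```

Run:
```python
from h import *
to("p3")
from bench import ctrl;import cv2
i=ctrl.get_image("scene"); cv2.imwrite("pics/s3.png",cv2.resize(i["pixels"][175:325,100:295,::-1],None,fx=4,fy=4,interpolation=2))
```

```text
p3 mm [-1.3 -0.3 43.1] units [-0.021 -0.005  0.718] turn -0.006 tipz 0.1261 [ 0.27  0.18 -0.28] 0.0029435136124837014 4.7
```

View pics/s3.png

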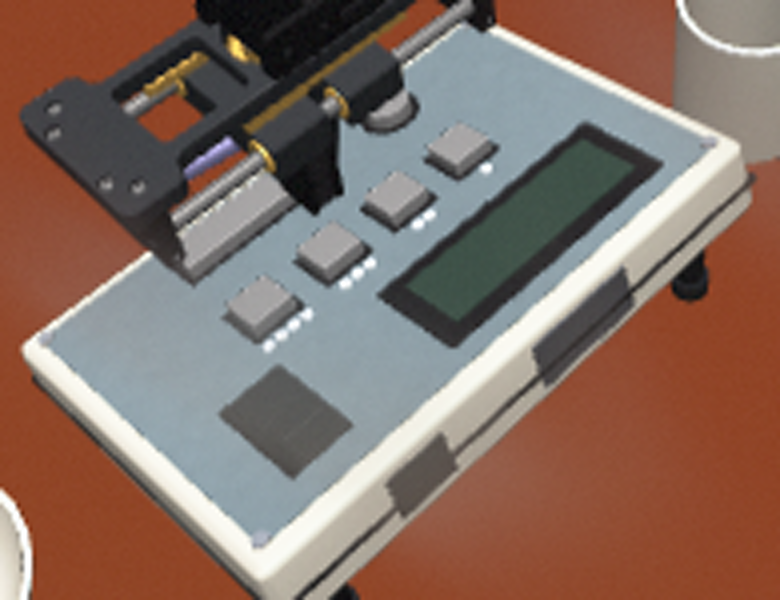

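The rocker has tipped over: its near half is flat at (270,395) and the far half is now raised. The console and keys haven't moved. Next I'll press program key 3.

{"name": "send_rows", "arguments": {"steps": [{"tx":-0.02,"ty":0.0,"tz":0.35,"turn":0.0,"grip":0.0},{"tx":0.0,"ty":0.0,"tz":0.3,"turn":0.0,"grip":0.0},{"tx":0.0,"ty":0.0,"tz":0.04,"turn":0.0,"grip":0.0},{"tx":0.0,"ty":0.0,"tz":0.04,"turn":0.0,"grip":0.0},{"tx":0.0,"ty":0.0,"tz":0.03,"turn":0.0,"grip":0.0},{"tx":0.0,"ty":0.0,"tz":0.0,"turn":0.0,"grip":0.0}]}}

```text
time: 5.5
position: [0.58, -0.1328, 0.0947]
tool_rot: [3.112, 0.427, 0.001]
ft_force: [-1.1, -0.6, 0.5]
grip_width: 0.005
grip_force: 0.7
```

{"name": "send_rows", "arguments": {"steps": [{"tx":0.0,"ty":0.0,"tz":0.02,"turn":0.0,"grip":0.0},{"tx":0.0,"ty":0.0,"tz":0.02,"turn":0.0,"grip":0.0},{"tx":0.0,"ty":0.0,"tz":0.0,"turn":0.0,"grip":0.0}]}}

```text
time: 5.88
position: [0.5804, -0.1328, 0.0931]
tool_rot: [3.111, 0.427, 0.002]
ft_force: [-2.5, -1.2, 5.8]
grip_width: 0.007
grip_force: 3.6
```

{"name": "send_rows", "arguments": {"steps": [{"tx":0.0,"ty":0.0,"tz":0.02,"turn":0.0,"grip":0.0},{"tx":0.0,"ty":0.0,"tz":0.01,"turn":0.0,"grip":0.0},{"tx":0.0,"ty":0.0,"tz":0.0,"turn":0.0,"grip":0.0}]}}

```text
time: 6.25
position: [0.5807, -0.1326, 0.0919]
tool_rot: [3.111, 0.427, 0.003]
ft_force: [-3.7, -0.6, 9.1]
grip_width: 0.006
grip_force: 5.0
```

The force of 9 N means the key is in its soft cap range. I'll lift, move over start and look.

{"name": "send_rows", "arguments": {"steps": [{"tx":0.0,"ty":0.0,"tz":-0.5,"turn":0.0,"grip":0.0},{"tx":-0.5,"ty":0.16,"tz":0.0,"turn":0.0,"grip":0.0},{"tx":-0.47,"ty":0.16,"tz":0.0,"turn":0.0,"grip":0.0},{"tx":0.0,"ty":0.0,"tz":0.0,"turn":0.0,"grip":0.0},{"tx":0.0,"ty":0.0,"tz":0.0,"turn":0.0,"grip":0.0}]}}

```text
time: 6.88
position: [0.5297, -0.1659, 0.1203]
tool_rot: [-3.112, -0.428, -0.002]
ft_force: [-0.2, 1.0, 0.1]
grip_width: 0.001
grip_force: 0.0
```

Run:
```python
from h import *
to("start")
from bench import ctrl;import cv2
i=ctrl.get_image("scene"); cv2.imwrite("pics/s4.png",cv2.resize(i["pixels"][175:325,100:295,::-1],None,fx=4,fy=4,interpolation=2))
```

```text
start mm [-0.5  1.  38.3] units [-0.009  0.017  0.638] turn -0.0 tipz 0.1063 [-0.17  0.98  0.05] 0.001148826838469113 6.875
```

View pics/s4.png

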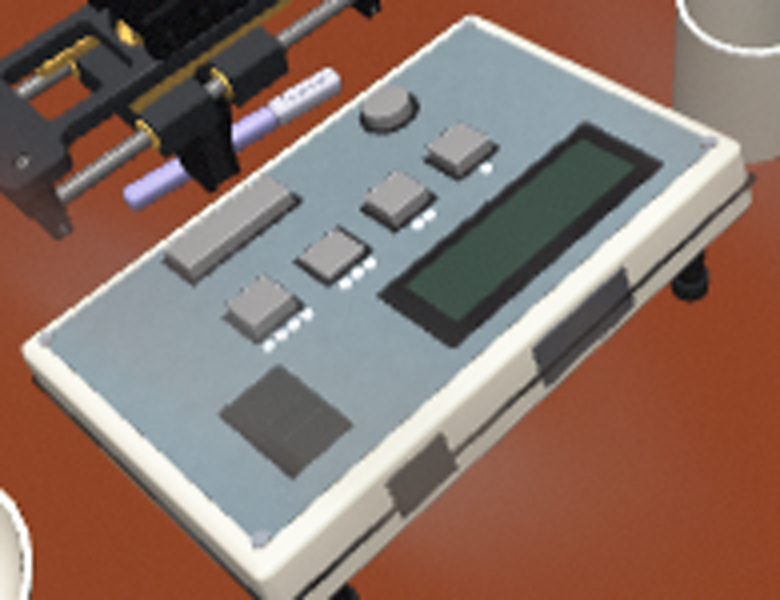

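Program key 3 now sits visibly lower at (333,255); the other keys are up. Next I'll press start.

{"name": "send_rows", "arguments": {"steps": [{"tx":0.0,"ty":0.02,"tz":0.3,"turn":0.0,"grip":0.0},{"tx":0.0,"ty":0.0,"tz":0.27,"turn":0.0,"grip":0.0},{"tx":0.0,"ty":0.0,"tz":0.05,"turn":0.0,"grip":0.0},{"tx":0.0,"ty":0.0,"tz":0.05,"turn":0.0,"grip":0.0},{"tx":0.0,"ty":0.0,"tz":0.03,"turn":0.0,"grip":0.0},{"tx":0.0,"ty":0.0,"tz":0.0,"turn":0.0,"grip":0.0}]}}

```text
time: 7.68
position: [0.5291, -0.1671, 0.0787]
tool_rot: [-3.112, -0.428, 0.001]
ft_force: [-4.0, 2.7, 5.5]
grip_width: 0.004
grip_force: 3.3
```

Force along the normal is about 6 N, so the key is around 4.5 mm down. I'll press slightly more, then retreat.

{"name": "send_rows", "arguments": {"steps": [{"tx":0.0,"ty":0.0,"tz":0.02,"turn":0.0,"grip":0.0},{"tx":0.0,"ty":0.0,"tz":0.0,"turn":0.0,"grip":0.0}]}}

```text
time: 7.92
position: [0.5293, -0.167, 0.0777]
tool_rot: [-3.112, -0.428, 0.0]
ft_force: [-3.5, 2.8, 6.6]
grip_width: 0.008
grip_force: 3.7
```

{"name": "send_rows", "arguments": {"steps": [{"tx":0.0,"ty":0.0,"tz":-0.5,"turn":0.0,"grip":0.0},{"tx":0.0,"ty":0.0,"tz":-0.8,"turn":0.0,"grip":0.0},{"tx":0.0,"ty":0.0,"tz":-0.8,"turn":0.0,"grip":0.0},{"tx":0.0,"ty":0.0,"tz":0.0,"turn":0.0,"grip":0.0},{"tx":0.0,"ty":0.0,"tz":0.0,"turn":0.0,"grip":0.0}]}}

```text
time: 8.55
position: [0.529, -0.168, 0.2025]
tool_rot: [3.112, 0.427, -0.0]
ft_force: [-0.3, 0.2, -0.0]
grip_width: 0.005
grip_force: 0.0
```

Run:
```python
from bench import ctrl;import cv2
i=ctrl.get_image("scene"); cv2.imwrite("pics/s5.png",cv2.resize(i["pixels"][175:325,100:295,::-1],None,fx=4,fy=4,interpolation=2))
```

```text
(no output)
```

View pics/s5.png

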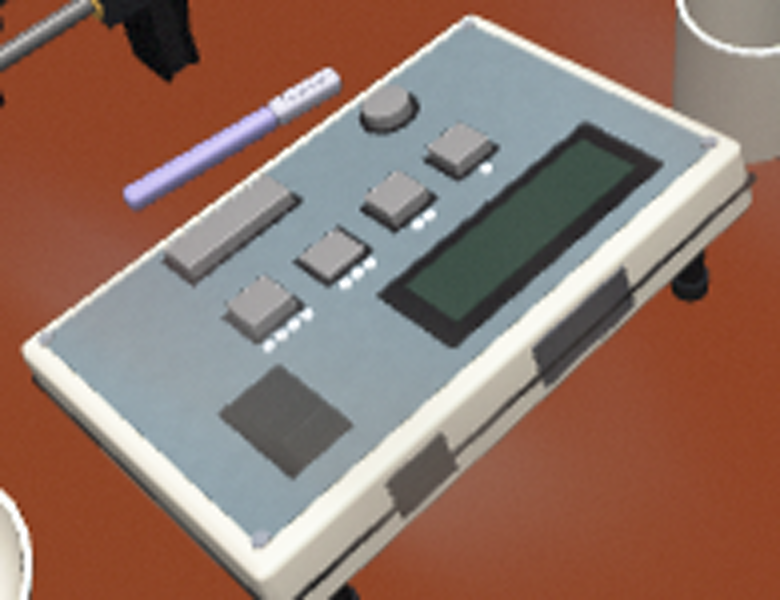

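The rocker is on at (285,420), key 3 is down at (333,255), start is back up at (232,222), and nothing else has moved.

```bash
python3 -c "
from bench import ctrl
print(ctrl.close_job())"
```

```text
the job is handed in; nothing more can be done
None
```

I switched the power rocker on, pressed program key 3 until it stayed down, and pressed and released start; the last picture before hand-in showed this with nothing else moved, and the job is handed in, though the hand-in returned no verdict.

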